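# Clamp a lock cylinder in the sliding-jaw jig

### The job

Clamp the silver lock cylinder in the jig: loosen the red clamp knob on the sliding jaw, slide the jaw back to make room, and lay the cylinder flat and lengthwise in the bed between the jaw and the fixed stop. Then slide the jaw up until the cylinder sits snug between jaw and stop with no play, and turn the knob clockwise until it is tight again. Leave the brass cylinder, the padlock and the tape roll where they are.

Things in the scene. Friction and masses are not known exactly. Their poses are not given: they have to be found in the camera images.
- jig: Fixed jig: aluminium base plate 94 (x) x 236 (y) x 12 mm high, origin at the centre of its underside, y axis along the slide, pointing from the sliding jaw to the fixed stop. The bed is the plate's top, bordered by two steel lips 4 mm high, 48 mm apart, parallel to y. At the +y end stands the grey fixed stop, 62 wide, 28 mm high above the bed
- stop_face (a point): Middle of the foot of the fixed stop's steel face, on the bed (12 mm above the bench); axes as the jig's, the bed lies to its -y
- jaw_face (a point): Middle of the foot of the sliding jaw's steel face, which looks to +y, on the bed; axes as the jig's. The blue jaw block is 64 mm wide (x), reaches 52 mm back (-y) from this point and 26.5 mm up; it hangs 5 mm above the base plate at its sides. Its flat front and back faces may be pushed
- jaw_slide (a joint): Position of the jaw in m: the gap between jaw and stop is 45 mm plus this value; grows to 0.095 as the jaw is slid back from the stop. Slides with about 2 N when the clamp is loose, held fast when it is tight
- knob_grip (a point): Point on the axis of the red clamp knob, which stands upright on the jaw block 28 mm behind jaw_face: a bar grip 52 mm long, 14 mm thick, 28 mm high; this point is 24 mm above the knob's foot and 10 mm below its top, 52.4 mm above the jig's bed. The point's x axis runs along the bar and turns with it; y is across the bar (grip there)
- clamp_knob (a joint): Angle of the knob in rad; grows as it is turned clockwise seen from above. 0 = fully loose (bar square to the slide), the clamp bites from 1.0, tight above 1.2, end stop at 1.45; needs about 0.12 N m. It starts tight, and takes about a quarter turn anticlockwise to free
- silver_cylinder: Silver-grey lock cylinder (euro profile), loose, lying flat: 33 (x) x 62 (y) x 17 mm high, 0.2 kg; origin at the centre of its underside. Grip it across the 33 mm width. Its solid ends stand 30 mm from the origin along y
- brass_cylinder: Brass-coloured lock cylinder of the same size, 33 x 62 x 17 mm, origin under its centre; to be left alone
- padlock: Brass padlock lying flat, 68 x 42 x 16 mm, origin under its centre; to be left alone
- masking_tape: Beige roll of tape lying flat, 66 mm across, 20 mm high, origin under its centre; to be left alone
There are look-alikes about, which are no part of the job. What is shaped like the silver_cylinder but purple is not meant.

How it is judged:
On the way, in this order (a step that is already met when the one before it is completed fails the run):
1. the clamp knob is loosened (joint below 0.85 rad) (value of joint clamp_knob below 0.85 rad), for 0.05 s.
2. the jaw is slid back to make room (gap over 66 mm) (y of jaw_face in the frame of stop_face below -0.066 m), for 0.1 s.
3. the silver cylinder lies flat and lengthwise in the bed between jaw and stop, let go (x of silver_cylinder in the frame of stop_face between -0.009 and 0.009 m and z of silver_cylinder in the frame of stop_face between -0.003 and 0.003 m and y of silver_cylinder in the frame of stop_face below -0.027 m and y of silver_cylinder in the frame of jaw_face above 0.027 m and angle between silver_cylinder's own z axis and vertical below 0.1 rad and angle between the y axis of silver_cylinder and the y axis of jig, either way round below 0.15 rad and contact force between the fingers and silver_cylinder below 0.5 N and y of jaw_face in the frame of stop_face below -0.064 m), for 0.1 s.
4. the jaw is slid up so that the cylinder sits snug (gap under 63 mm), the clamp still loose (x of silver_cylinder in the frame of stop_face between -0.009 and 0.009 m and z of silver_cylinder in the frame of stop_face between -0.003 and 0.003 m and y of silver_cylinder in the frame of stop_face below -0.027 m and y of silver_cylinder in the frame of jaw_face above 0.027 m and angle between silver_cylinder's own z axis and vertical below 0.1 rad and angle between the y axis of silver_cylinder and the y axis of jig, either way round below 0.15 rad and y of jaw_face in the frame of stop_face above -0.063 m and value of joint clamp_knob below 1.05 rad), for 0.05 s.
At the end, for the whole second after the job is handed in: The silver cylinder lies flat on the bed, lengthwise within 0.15 rad, within 9 mm of the middle and tilted under 0.1 rad, between jaw and stop whose gap is under 63 mm (snug); the knob is tight (over 1.2 rad); all at rest (x of silver_cylinder in the frame of stop_face between -0.009 and 0.009 m and z of silver_cylinder in the frame of stop_face between -0.003 and 0.003 m and y of silver_cylinder in the frame of stop_face below -0.027 m and y of silver_cylinder in the frame of jaw_face above 0.027 m and angle between silver_cylinder's own z axis and vertical below 0.1 rad and angle between the y axis of silver_cylinder and the y axis of jig, either way round below 0.15 rad and y of jaw_face in the frame of stop_face above -0.063 m and value of joint clamp_knob above 1.2 rad and linear speed of silver_cylinder below 0.01 m/s and velocity of joint jaw_slide between -0.01 and 0.01 m/s); the robot touches nothing.
It fails at once if the brass cylinder is moved more than 20 mm (distance of brass_cylinder from where it was at the start of the episode above 0.02 m).
It fails at once if the padlock is moved more than 20 mm (distance of padlock from where it was at the start of the episode above 0.02 m).
It fails at once if the masking tape is moved more than 20 mm (distance of masking_tape from where it was at the start of the episode above 0.02 m).
It also fails if it takes over 67 s, if anything falls off the work surface, if the arm or the gripper's body presses on something with over 40 N, if the wrist force passes 120 N, or if a joint passes its speed limit or range.

### The arm

A 7-joint arm with a two-finger parallel gripper is mounted at the origin on a cart in front of the work surface, level with it; the furniture and walls round the work are solid. World frame = base frame: x ahead of the robot, y to its left, z up, the work surface at z = 0. Lengths are in m, angles in rad, forces in N, time in s.
With the tool pointing down it reaches from about 0.425 to 0.925 m from the base axis. Payload 6.8 kg.
Tool frame: the origin (TCP) lies midway between the tips of the shut fingers; the grasp point (between the pads) lies 19 mm behind it (bot.hold_point_z is the distance from the TCP to the grasp point, in m); z points along the fingers, y is the line along which they close (so a half turn about z gives the same grasp; the last joint's range is limited). The gripper opens to 85 mm and grips with 20 to 120 N. Pads are 22 mm wide; open, the fingers measure 114 mm over their backs; the gripper's body (76 mm by 85 mm) begins 54 mm behind the grasp point. The pads swing forward as they close: fully open they stand 13 mm farther back than shut.
Start: joints at [-1.433, 0.477, 0.022, 1.555, -0.011, 1.109, -0.083], TCP at [0.164, 0.655, 0.231] pointing down, gripper open.
Joint ranges: [-2.96, 2.96], [-0.34, 2.1], [-1.41, 1.46], [0.24, 2.44], [-1.37, 4.51], [0.17, 1.92], [-2.96, 2.96]. Speed limits (rad/s): [2.39, 2.39, 3.14, 3.14, 3.14, 3.14, 3.14].

### API

Orientations are given as a unit quaternion [w, x, y, z].
In Python, from station import bot gives the robot as it stands. The module is installed in compiled form; this text tells all that it offers.
- The arm moves only by the tool step_arm, never from a script. Its argument "increments" is a list that holds one entry, the list of rows, each a list of 7 numbers: the opening, from -1 (shut) to 1 (fully open), then the shift along the tool's x, y, z in mm, then the turn, a rotation vector about the tool's x, y, z in degrees. In form: [[[grip, x, y, z, ax, ay, az], ...]]. A call has 1 to 10 rows; each row is the pose to reach, as a shift and turn from the pose commanded when the call began, along the tool's axes at that moment; what a row does not reach only later rows make up. A row lasts 1/12 s, in which the tool goes at most 41.7 mm and 7.16 degrees, less where a joint would pass 70% of its speed; a pose out of reach is approached as far as the arm can. A call with a gripper value outside its range is refused whole. The fingers move at their own pace and stop on an object; "force" is the grip in N (left out, the last holds). Time passes only in rows, so rows that repeat a pose let the fingers close. It gives the time, the measured TCP pose, the force, the opening and the grip force at its end, in the units of the state.
- bot.get_obs(): the state, without advancing time (a new reading comes with each control period).
- bot.read_camera(name): name is "scene" or "top" or "wrist"; returns a dict with "image" (420x560x3 uint8, red, green, blue), "camera_matrix" (3x3 intrinsics, pixels), "dist" ([k1, k2, p1, p2, k3] as OpenCV has them; the pictures are not rectified), "R" (3x3) and "t" (3): a world point X has camera coordinates R X + t. Camera axes: x right, y down, z forward; pixel columns grow to the right and rows downward; lengths in m; the calibration is good to about 2 mm. A picture is of the moment at which its call begins. There is no depth.
- bot.hand_in(): hands the job in; it is judged then, once.
The state is a dict: "t": time; "q": joint angles; "joint_vel": joint speeds; "joint_torque": joint torques, N m; "eef_pos": TCP position; "tool_rot": TCP orientation; "contact_force": force on the tool from outside, world axes, zero at the start; "torque": the same for the moment, N m; "gripper_width": opening from 0.0 (shut) to 1.0 (fully open); "grasp_force": force on a finger pad.
Only numpy, scipy, OpenCV 4.12 (cv2) and the standard library are available. Lean on these libraries where they do the work, as an engineer would, in place of code of your own. Each camera call takes 0.05 s, during which the arm holds its last target. There are 200 camera calls.

## Working session

There is one attempt and no reset: what is moved stays moved. The work goes in short steps, Python scripts to look and compute and a tool call to move; the robot and the scene stay as the last step left them, time stands still between calls to the robot, and variables do not carry over. Pictures are saved under pics/ and viewed, at most 10 in all, crops included, and the job is handed in when it is done.

Besides the shell and the picture viewer there is one more tool, called after "Emit:" by a JSON object that holds its "api" and its "payload". step_arm: Moves the arm, as the interface text tells. Its arguments: {"type":"object","properties":{"increments":{"type":"array"},"force":{"type":"number"}},"required":["increments"]}

```bash
mkdir -p pics; cat > h.py <<'E'
import numpy as np, cv2, pickle
from station import bot
from scipy.spatial.transform import Rotation as Ro
def cam(n):
    c=bot.read_camera(n); c={k:np.array(v) for k,v in c.items()}; return c
def save(c,f): cv2.imwrite('pics/'+f, c['image'][:,:,::-1])
def ray(c,uv):
    p=cv2.undistortPoints(np.array(uv,float).reshape(-1,1,2),c['camera_matrix'],c['dist']).reshape(-1,2)
    d=np.c_[p,np.ones(len(p))]@c['R']; o=-c['R'].T@c['t']; return o,d
def plane(c,uv,z):
    o,d=ray(c,uv); return o+d*((z-o[2])/d[:,2])[:,None]
def tri(c1,a,c2,b):
    o1,d1=ray(c1,a);o2,d2=ray(c2,b);d1=d1[0];d2=d2[0]
    s=np.linalg.lstsq(np.c_[d1,-d2],o2-o1,rcond=None)[0]
    p,q=o1+s[0]*d1,o2+s[1]*d2; return (p+q)/2,np.linalg.norm(p-q)
def proj(c,X):
    return cv2.projectPoints(np.array(X,float).reshape(-1,3),cv2.Rodrigues(c['R'])[0],c['t'],c['camera_matrix'],c['dist'])[0].reshape(-1,2)
def tool():
    o=bot.get_obs(); q=np.array(o['tool_rot']); return np.array(o['eef_pos']),Ro.from_quat(q[[1,2,3,0]]).as_matrix(),o
E
python3 - <<'E'
from h import *
C={n:cam(n) for n in('scene','top','wrist')}
pickle.dump(C,open('c0.pkl','wb'))
for n in C: print(n,-C[n]['R'].T@C[n]['t'])
a=np.hstack([C['scene']['image'],C['top']['image']])
cv2.imwrite('pics/s0.png',C['scene']['image'][:,:,::-1]);cv2.imwrite('pics/t0.png',C['top']['image'][:,:,::-1])
p,R,o=tool();print(p,R,o)
E
```

```text
scene [ 0.04986291 -0.35112852  0.68832795]
top [ 0.40864756 -0.08005664  0.89218667]
wrist [0.08768587 0.67491116 0.37296846]
[0.16413477 0.65427381 0.23053454] [[-9.69945739e-01  2.43321178e-01 -2.58687649e-04]
 [ 2.43321299e-01  9.69944739e-01 -1.39626164e-03]
 [-8.88273036e-05 -1.41724225e-03 -9.99998992e-01]] {'t': 0.15, 'q': array([-1.43310139,  0.47763927,  0.02233989,  1.55621228, -0.01150914,
        1.10928902, -0.08311357]), 'joint_vel': array([ 0.00051724, -0.00123869,  0.00032873, -0.00303539,  0.00050163,
       -0.00080991, -0.00118603]), 'joint_torque': array([ 3.19086503e-03, -5.96923327e+01,  1.61050368e+00, -2.81488144e+01,
        1.26873647e-02,  6.58525532e-03, -2.43113408e-05]), 'eef_pos': array([0.16413477, 0.65427381, 0.23053454]), 'tool_rot': array([-4.27878030e-05,  1.22585188e-01,  9.92457741e-01, -7.08721333e-04]), 'contact_force': array([0.39515833, 0.10683561, 0.62829324]), 'torque': array([ 0.03169155,  0.00090963, -0.02170889]), 'grasp_force': 0.0, 'gripper_width': 1.0029345771932892}
```

View pics/s0.png

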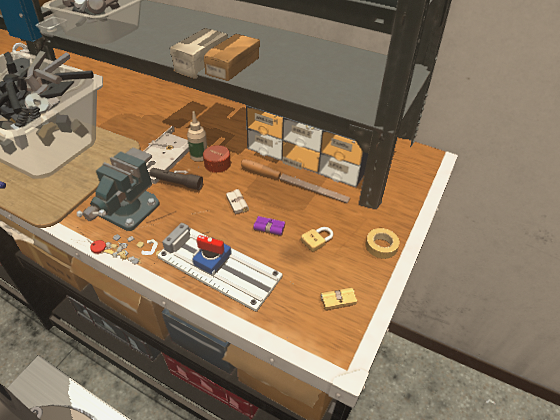

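View pics/t0.png

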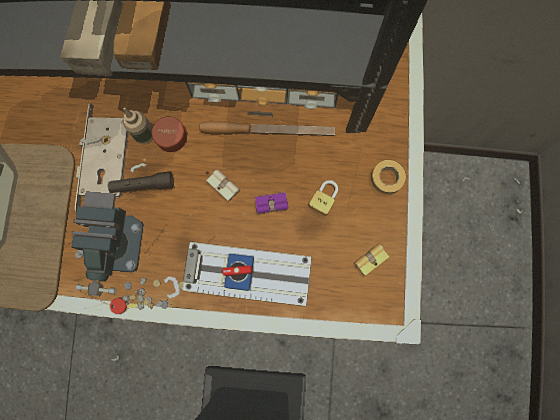

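The scene and top views agree. The jig's stop is at left (top view ≈(193,265)), with the blue jaw and red knob at ≈(238,270). The silver cylinder is at ≈(222,185), the purple decoy at (271,203), and brass, padlock and tape are to the right.

```bash
python3 - <<'E'
from h import *
C=pickle.load(open('c0.pkl','rb'))
def m(n,f,box):
    im=C[n]['image']; hsv=cv2.cvtColor(im,cv2.COLOR_RGB2HSV).astype(int)
    k=f(hsv).astype(np.uint8); z=np.zeros_like(k);x0,y0,x1,y1=box; z[y0:y1,x0:x1]=k[y0:y1,x0:x1]
    z=cv2.morphologyEx(z,cv2.MORPH_CLOSE,np.ones((3,3)))
    c=max(cv2.findContours(z,0,2)[0],key=cv2.contourArea); M=cv2.moments(c)
    return np.array([M['m10'],M['m01']])/M['m00'],cv2.contourArea(c),cv2.minAreaRect(c),c
red=lambda h:((h[...,0]<6)|(h[...,0]>174))&(h[...,1]>150)&(h[...,2]>80)
blue=lambda h:(abs(h[...,0]-110)<12)&(h[...,1]>120)
sil=lambda h:(h[...,1]<75)&(h[...,2]>90)
B={'top':{'k':(205,240,270,300),'s':(195,160,248,210),'j':(175,230,320,310)},'scene':{'k':(185,225,240,265),'s':(215,180,255,220),'j':(150,220,290,310)}}
res={}
for n in B:
    for k,f in (('k',red),('s',sil),('b',blue),('j',sil)):
        r=m(n,f,B[n][k if k!='b' else 'j']);res[n,k]=r
        print(n,k,r[0].round(1),r[1],[np.round(x,1) for x in r[2]])
for k in 'ks':
    print(k,tri(C['top'],res['top',k][0],C['scene'],res['scene',k][0]))
for k,z in (('k',.074),('s',.017),('b',.0385),('j',.012)):
    P=plane(C['top'],cv2.boxPoints(res['top',k][2]),z); print(k,P.round(4).tolist(),P.mean(0).round(4)); e=[P[1]-P[0],P[2]-P[1]]
    for v in e: print('  len',np.linalg.norm(v).round(4),'ang',np.degrees(np.arctan2(v[1],v[0])).round(1))
for n,(x0,y0,x1,y1) in (('top',(176,165,316,310)),('scene',(150,180,290,310))):
    cv2.imwrite(f'pics/{n}_crop.png',cv2.resize(C[n]['image'][y0:y1,x0:x1,::-1],None,fx=4,fy=4,interpolation=2))
E
```

```text
top k [236.4 270.2] 157.5 [array([236.4, 270. ]), array([ 8.1, 29.2]), np.float64(83.7)]
top s [222.2 184.7] 459.5 [array([222.2, 184.6]), array([30.5, 16.4]), np.float64(42.5)]
top b [237.2 283.7] 182.0 [array([237.5, 281.5]), array([25., 15.]), np.float64(0.0)]
top j [246.4 273.6] 6083.5 [array([242.6, 273.1]), array([134.1,  54.4]), np.float64(4.6)]
scene k [210.1 244.4] 278.0 [array([209.9, 244. ]), array([28.5, 12.7]), np.float64(15.3)]
scene s [236.1 200.5] 259.0 [array([236.4, 200.3]), array([22.4, 13.9]), np.float64(63.4)]
scene b [205.3 260.4] 137.5 [array([205.7, 259.8]), array([25.4, 12.2]), np.float64(14.7)]
scene j [220.9 268.8] 4025.0 [array([217.9, 265.8]), array([121.3,  45.4]), np.float64(27.4)]
k (array([0.46373967, 0.00585437, 0.06247568]), np.float64(0.00048307411730466127))
s (array([0.62925272, 0.05549291, 0.01510388]), np.float64(0.0008320062823842635))
k [[0.4652, 0.0315, 0.074], [0.4751, -0.0188, 0.074], [0.4612, -0.0216, 0.074], [0.4514, 0.0285, 0.074]] [0.4632 0.0049 0.074 ]
  len 0.0512 ang -78.9
  len 0.0141 ang -168.4
s [[0.6353, 0.0886, 0.017], [0.6614, 0.0697, 0.017], [0.6233, 0.0213, 0.017], [0.5977, 0.0403, 0.017]] [0.6294 0.055  0.017 ]
  len 0.0323 ang -35.9
  len 0.0616 ang -128.2
b [[0.4295, 0.0261, 0.0385], [0.4566, 0.0288, 0.0385], [0.4604, -0.0168, 0.0385], [0.4333, -0.0193, 0.0385]] [0.4449 0.0047 0.0385]
  len 0.0272 ang 5.7
  len 0.0457 ang -85.2
j [[0.4105, 0.1251, 0.012], [0.5136, 0.129, 0.012], [0.514, -0.1274, 0.012], [0.412, -0.1264, 0.012]] [4.625e-01 1.000e-04 1.200e-02]
  len 0.1031 ang 2.2
  len 0.2564 ang -89.9
```

View pics/top_crop.png

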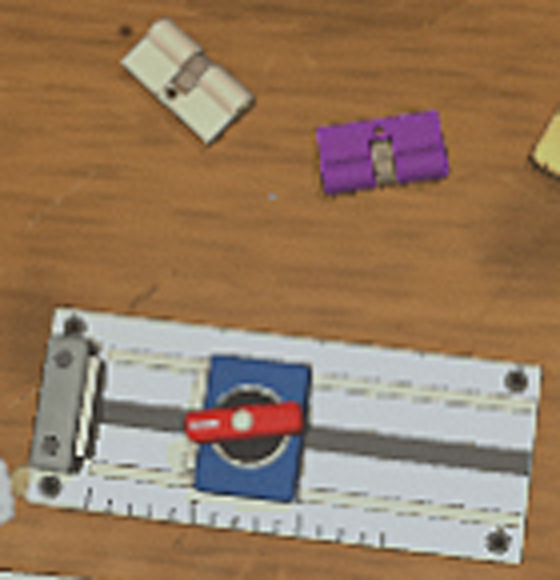

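View pics/scene_crop.png

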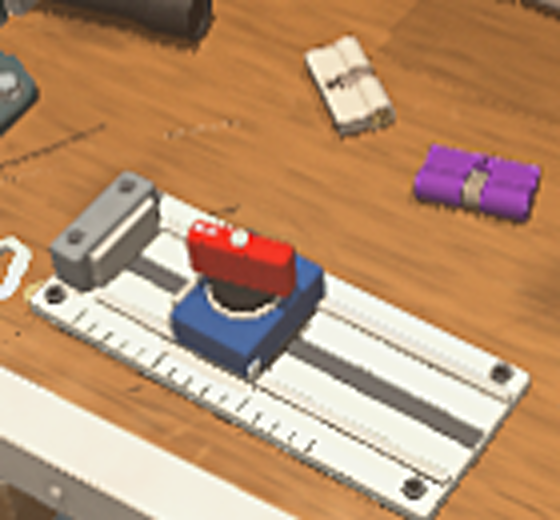

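The crops show the bar nearly along the slide (tight), centred at top-crop (243,421). The jig corners are at crop (57,308), (541,366), (522,563) and (27,500), and the silver cylinder is at (187,82).

```bash
cat >> h.py <<'E'
def goto(P,yaw):
    "shift (mm) and turn (deg) in tool axes to put TCP at P, tool y at yaw deg (mod 180), pointing down"
    p,R,o=tool(); y=np.radians(yaw)
    Y=np.array([np.cos(y),np.sin(y),0]); 
    if Y@R[:,1]<0: Y=-Y
    Z=np.array([0,0,-1.]); T=np.c_[np.cross(Y,Z),Y,Z]
    print('t %.2f'%o['t'],'tcp',p.round(4),'q',o['q'].round(2),'shift',((np.array(P)-p)@R*1000).round(1),'rot',np.degrees(Ro.from_matrix(R.T@T).as_rotvec()).round(1))
E
python3 - <<'E'
from h import *
C=pickle.load(open('c0.pkl','rb'))
t=np.array([[57,308],[541,366],[522,563],[27,500]])/4+[176,165]
P=plane(C['top'],t,.012);print(P.round(4))
s=np.array([[160,190],[530,380],[433,518],[35,305]])/4+[150,180]
for i in range(4): print(tri(C['top'],t[i],C['scene'],s[i]))
Q=plane(C['scene'],s,.012);print(Q.round(4))
for X in (P,Q):
    d=(X[0]-X[1]+X[3]-X[2]);print(np.degrees(np.arctan2(d[1],d[0])),X.mean(0),[np.linalg.norm(X[i]-X[i-1]).round(4) for i in range(4)])
goto([.40,.30,.33],20); goto([.463,.0,.25],11)
# vise top
for n,b in(('scene',(150,155)),): pass
print(plane(C['top'],[[80,225],[110,200],[130,250],[100,280]],.12).round(3))
E
```

```text
[[ 0.513   0.1049  0.012 ]
 [ 0.5041 -0.1274  0.012 ]
 [ 0.4116 -0.125   0.012 ]
 [ 0.4212  0.1088  0.012 ]]
(array([0.51546805, 0.10302334, 0.00821277]), np.float64(0.006773255450366072))
(array([ 0.50444661, -0.12753857,  0.0087704 ]), np.float64(6.901435759892077e-05))
(array([ 0.41244888, -0.12614285,  0.01268128]), np.float64(0.002962276852174599))
(array([0.42212852, 0.10831465, 0.00912335]), np.float64(0.0028417263553630868))
[[ 0.5148  0.0977  0.012 ]
 [ 0.5023 -0.1286  0.012 ]
 [ 0.4137 -0.1271  0.012 ]
 [ 0.4213  0.1052  0.012 ]]
87.73667000529674 [ 0.46245862 -0.00965662  0.012     ] [np.float64(0.0919), np.float64(0.2325), np.float64(0.0926), np.float64(0.234)]
87.48640286538286 [ 0.46301955 -0.01320999  0.012     ] [np.float64(0.0937), np.float64(0.2266), np.float64(0.0886), np.float64(0.2324)]
t 0.15 tcp [0.1641 0.6543 0.2305] q [-1.43  0.48  0.02  1.56 -0.01  1.11 -0.08] shift [-315.  -286.4  -99. ] rot [-0.1  0.  55.9]
t 0.15 tcp [0.1641 0.6543 0.2305] q [-1.43  0.48  0.02  1.56 -0.01  1.11 -0.08] shift [-449.1 -561.9  -18.6] rot [-0.1  0.1 64.9]
[[0.513 0.28  0.12 ]
 [0.561 0.232 0.12 ]
 [0.478 0.184 0.12 ]
 [0.423 0.229 0.12 ]]
```

Emit:
{"api": "step_arm", "payload": {"increments": [[[1, -20, -20, -100, 0, 0, 0], [1, -20, -20, -100, 0, 0, 0], [1, -20, -20, -100, 0, 0, 0], [1, -315, -286, -100, 0, 0, 56], [1, -315, -286, -100, 0, 0, 56], [1, -315, -286, -100, 0, 0, 56], [1, -315, -286, -100, 0, 0, 56], [1, -315, -286, -100, 0, 0, 56], [1, -315, -286, -100, 0, 0, 56], [1, -315, -286, -100, 0, 0, 56]]]}}

```text
t: 0.98
eef_pos: [0.342, 0.3862, 0.3312]
tool_rot: [-0.0, 0.534, 0.845, -0.0]
contact_force: [0.2, 0.6, -0.0]
gripper_width: 1.0
grasp_force: 0.0
```

```bash
python3 - <<'E'
from h import *
goto([.463,.0,.25],11)
E
```

```text
t 0.98 tcp [0.342  0.3862 0.3312] q [-1.21  0.12  0.27  1.82 -0.04  1.21 -0.48] shift [-400.8  -56.5   81.1] rot [-0.  -0.  14.4]
```

Emit:
{"api": "step_arm", "payload": {"increments": [[[1, -150, -20, 0, 0, 0, 14], [1, -300, -40, 0, 0, 0, 14], [1, -300, -40, 0, 0, 0, 14], [1, -400, -56, 80, 0, 0, 14], [1, -400, -56, 80, 0, 0, 14], [1, -400, -56, 80, 0, 0, 14], [1, -400, -56, 80, 0, 0, 14], [1, -400, -56, 80, 0, 0, 14], [1, -400, -56, 80, 0, 0, 14], [1, -400, -56, 80, 0, 0, 14]]]}}

```text
t: 1.82
eef_pos: [0.4649, 0.0016, 0.251]
tool_rot: [0.0, 0.631, 0.776, 0.0]
contact_force: [-0.1, 0.9, 0.1]
gripper_width: 1.0
grasp_force: 0.0
```

Emit:
{"api": "step_arm", "payload": {"increments": [[[1, 0, 0, 0, 0, 0, 0], [1, 0, 0, 0, 0, 0, 0], [1, 0, 0, 0, 0, 0, 0]]]}}

```text
t: 2.07
eef_pos: [0.4647, 0.0041, 0.2512]
tool_rot: [-0.0, 0.631, 0.776, -0.0]
contact_force: [-1.2, 0.4, -0.0]
gripper_width: 1.004
grasp_force: 0.0
```

```bash
python3 - <<'E'
from h import *
c=cam('wrist');pickle.dump(c,open('w1.pkl','wb'));save(c,'w1.png')
print(-c['R'].T@c['t'])
goto([.4635,.005,.20],11)
E
```

```text
[0.44917024 0.0830498  0.39375473]
t 2.12 tcp [0.4648 0.0049 0.2513] q [-0.76  0.1   0.68  2.05 -0.08  1.01  0.16] shift [ 0.4 -1.3 51.3] rot [-0.  -0.   0.9]
```

View pics/w1.png

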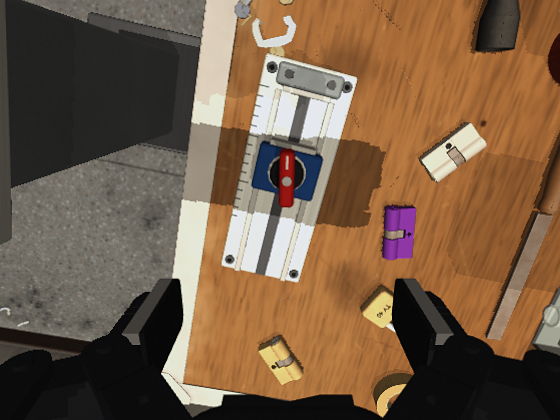

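The wrist view shows the whole jig, with corners at (270,55), (357,80), (298,282) and (222,266). The knob's white axis dot is at ≈(287,182), and the silver cylinder is at (453,152).

```bash
python3 - <<'E'
from h import *
w=pickle.load(open('w1.pkl','rb'));C=pickle.load(open('c0.pkl','rb'));t=C['top']
X=plane(w,[[270,55],[357,80],[298,282],[222,266]],.012)
print(X.round(4)); x=X; d=(X[1]-X[2]+X[0]-X[3]);print('yaw',np.degrees(np.arctan2(d[1],d[0])),X.mean(0),[np.linalg.norm(X[i]-X[i-1]).round(4) for i in range(4)])
print('dot',tri(t,[236.75,270.25],w,[287,182]),tri(C['scene'],[209.7,239.3],w,[287,182]), plane(w,[287,182],.0744))
hsv=cv2.cvtColor(w['image'],cv2.COLOR_RGB2HSV).astype(int)
def big(k,b):
    x0,y0,x1,y1=b;z=np.zeros(k.shape,np.uint8);z[y0:y1,x0:x1]=k[y0:y1,x0:x1];z=cv2.morphologyEx(z,3,np.ones((5,5)))
    return max(cv2.findContours(z,0,2)[0],key=cv2.contourArea)
for nm,k,b,h,tp,sc in (('knob',((hsv[...,0]<6)|(hsv[...,0]>174))&(hsv[...,1]>150),(260,130,320,220),.0744,None,None),
  ('sil',(hsv[...,1]<75)&(hsv[...,2]>90),(410,110,495,190),.017,[222.2,184.65],[236.1,200.5])):
    r=cv2.minAreaRect(big(k,b));P=plane(w,cv2.boxPoints(r),h);print(nm,r,P.mean(0).round(4))
    for v in (P[1]-P[0],P[2]-P[1]): print('  len',np.linalg.norm(v).round(4),'ang',np.degrees(np.arctan2(v[1],v[0])).round(1))
    if tp: print(tri(t,tp,w,r[0]),tri(C['scene'],sc,w,r[0]))
# jaw front edge top & stop face top edge in wrist, at z=.0385 /.040
E
```

```text
[[ 0.426   0.1123  0.012 ]
 [ 0.5142  0.1074  0.012 ]
 [ 0.5049 -0.1232  0.012 ]
 [ 0.4142 -0.1207  0.012 ]]
yaw 87.38479007201988 [ 0.46481586 -0.00602916  0.012     ] [np.float64(0.2333), np.float64(0.0884), np.float64(0.2308), np.float64(0.0907)]
dot (array([0.46423678, 0.00516426, 0.06532203]), np.float64(0.0016503517635725082)) (array([0.46515756, 0.00687782, 0.07464896]), np.float64(0.0013867141121996925)) [[0.46462248 0.00726357 0.0744    ]]
knob ((286.0, 177.0), (16.0, 58.0), 0.0) [0.4629 0.0109 0.0744]
  len 0.0531 ang 101.3
  len 0.014 ang 11.7
sil ((453.6564025878906, 152.1427459716797), (28.976442337036133, 63.3693962097168), 52.69605255126953) [0.6291 0.059  0.017 ]
  len 0.0602 ang 51.8
  len 0.0315 ang -35.2
(array([0.63301832, 0.05771292, 0.00646005]), np.float64(0.0032583124551602426)) (array([0.63282665, 0.0589114 , 0.01016167]), np.float64(0.0005669126097693236))
```

```bash
python3 - <<'E'
from h import *
goto([.464,.0063,.047],11.3)
E
```

```text
t 2.12 tcp [0.4648 0.0049 0.2513] q [-0.76  0.1   0.68  2.05 -0.08  1.01  0.16] shift [  1.5  -0.5 204.3] rot [-0.  -0.   0.6]
```

Emit:
{"api": "step_arm", "payload": {"increments": [[[1, 1.5, -0.5, 120, 0, 0, 0.6], [1, 1.5, -0.5, 120, 0, 0, 0.6], [1, 1.5, -0.5, 120, 0, 0, 0.6], [1, 1.5, -0.5, 150, 0, 0, 0.6], [1, 1.5, -0.5, 175, 0, 0, 0.6], [1, 1.5, -0.5, 190, 0, 0, 0.6], [1, 1.5, -0.5, 204, 0, 0, 0.6], [1, 1.5, -0.5, 204, 0, 0, 0.6], [1, 1.5, -0.5, 204, 0, 0, 0.6], [0.5, 1.5, -0.5, 204, 0, 0, 0.6]]]}}

```text
t: 2.95
eef_pos: [0.4647, 0.0061, 0.0481]
tool_rot: [0.0, 0.634, 0.773, 0.001]
contact_force: [0.2, 0.4, 0.4]
gripper_width: 0.884
grasp_force: 0.0
```

Emit:
{"api": "step_arm", "payload": {"increments": [[[-1, 0, 0, 0, 0, 0, 0], [-1, 0, 0, 0, 0, 0, 0], [-1, 0, 0, 0, 0, 0, 0], [-1, 0, 0, 0, 0, 0, 0], [-1, 0, 0, 0, 0, 0, 0], [-1, 0, 0, 0, 0, 0, 0], [-1, 0, 0, 0, 0, 0, 0], [-1, 0, 0, 0, 0, 0, 0]]], "force": 40}}

```text
t: 3.62
eef_pos: [0.4638, 0.0051, 0.0479]
tool_rot: [-0.0, 0.635, 0.773, 0.0]
contact_force: [-2.8, -0.3, 11.2]
gripper_width: 0.154
grasp_force: 44.3
```

Emit:
{"api": "step_arm", "payload": {"increments": [[[-1, 0, 0, 0, 0, 0, -7], [-1, 0, 0, 0, 0, 0, -14], [-1, 0, 0, 0, 0, 0, -21], [-1, 0, 0, 0, 0, 0, -28], [-1, 0, 0, 0, 0, 0, -35], [-1, 0, 0, 0, 0, 0, -42], [-1, 0, 0, 0, 0, 0, -49], [-1, 0, 0, 0, 0, 0, -56], [-1, 0, 0, 0, 0, 0, -63], [-1, 0, 0, 0, 0, 0, -70]]]}}

```text
t: 4.45
eef_pos: [0.4651, 0.0055, 0.0478]
tool_rot: [0.001, 0.074, 0.997, 0.0]
contact_force: [1.2, 1.3, 1.3]
gripper_width: 0.158
grasp_force: 42.4
```

Emit:
{"api": "step_arm", "payload": {"increments": [[[-1, 0, 0, 0, 0, 0, 0], [-1, 0, 0, 0, 0, 0, 0], [-1, 0, 0, 0, 0, 0, 0]]]}}

```text
t: 4.7
eef_pos: [0.4652, 0.0053, 0.0478]
tool_rot: [0.001, 0.079, 0.997, 0.0]
contact_force: [1.9, 0.5, 6.0]
gripper_width: 0.154
grasp_force: 42.9
```

```bash
python3 - <<'E'
from h import *
p,R,o=tool(); print(o['torque'],np.degrees(np.arctan2(R[1,1],R[0,1])))
d=np.array([np.cos(np.radians(87.6)),np.sin(np.radians(87.6)),0])
q=p-.038*d; goto(q,np.degrees(np.arctan2(R[1,1],R[0,1])))
E
```

```text
[ 0.27109481 -0.20350001  0.02707058] 80.97019589569098
t 4.70 tcp [0.4652 0.0053 0.0478] q [-0.29  0.42  0.17  2.2  -0.14  0.53  1.41] shift [ -4.4 -37.7  -0. ] rot [ 0.   0.1 -0. ]
```

Emit:
{"api": "step_arm", "payload": {"increments": [[[-1, -0.5, -5, 0, 0, 0, 0], [-1, -1.2, -10, 0, 0, 0, 0], [-1, -1.8, -15, 0, 0, 0, 0], [-1, -2.3, -20, 0, 0, 0, 0], [-1, -2.9, -25, 0, 0, 0, 0], [-1, -3.5, -30, 0, 0, 0, 0], [-1, -4, -34, 0, 0, 0, 0], [-1, -4.4, -38, 0, 0, 0, 0], [-1, -4.4, -38, 0, 0, 0, 0], [-1, -4.4, -38, 0, 0, 0, 0]]]}}

```text
t: 5.53
eef_pos: [0.4636, -0.0337, 0.0478]
tool_rot: [0.001, 0.079, 0.997, -0.0]
contact_force: [2.0, -1.3, 6.5]
gripper_width: 0.156
grasp_force: 43.0
```

Emit:
{"api": "step_arm", "payload": {"increments": [[[0.2, 0, 0, 0, 0, 0, 0], [1, 0, 0, 0, 0, 0, 0], [1, 0, 0, 0, 0, 0, 0], [1, 0, 0, 0, 0, 0, 0], [1, 0, 0, 0, 0, 0, 0], [1, 0, 0, -50, 0, 0, 0], [1, 0, 0, -100, 0, 0, 0], [1, 0, 0, -150, 0, 0, 0], [1, 0, 0, -200, 0, 0, 0], [1, 0, 0, -200, 0, 0, 0]]]}}

```text
t: 6.37
eef_pos: [0.4627, -0.0333, 0.2503]
tool_rot: [0.001, 0.077, 0.997, 0.0]
contact_force: [1.0, 0.9, -0.4]
gripper_width: 1.002
grasp_force: 0.0
```

```bash
python3 - <<'E'
from h import *
goto([.629,.056,.25],52-90)
E
```

```text
t 6.37 tcp [ 0.4627 -0.0333  0.2503] q [-0.29  0.1   0.24  2.03 -0.03  1.01  1.38] shift [-150.5  113.8    0.7] rot [ -0.    0.1 -60.9]
```

```bash
python3 - <<'E'
from h import *
C=pickle.load(open('c0.pkl','rb'))
for z in (.2,.3,.4): print(z,plane(C['top'],[[200,75],[60,68]],z).round(3).tolist(),plane(C['scene'],[[225,105],[150,90],[355,130]],z).round(3).tolist())
goto([.60,.05,.20],52-90)
c=cam('wrist');pickle.dump(c,open('w2.pkl','wb'));save(c,'w2.png')
E
```

```text
0.2 [[0.766, 0.085, 0.2], [0.768, 0.332, 0.2]] [[0.7, 0.119, 0.2], [0.672, 0.297, 0.2], [0.752, -0.149, 0.2]]
0.3 [[0.714, 0.061, 0.3], [0.716, 0.273, 0.3]] [[0.567, 0.022, 0.3], [0.544, 0.164, 0.3], [0.608, -0.19, 0.3]]
0.4 [[0.663, 0.037, 0.4], [0.664, 0.213, 0.4]] [[0.434, -0.074, 0.4], [0.417, 0.032, 0.4], [0.464, -0.232, 0.4]]
t 6.37 tcp [ 0.4627 -0.0333  0.2503] q [-0.29  0.1   0.24  2.03 -0.03  1.01  1.38] shift [-122.7  103.4   50.6] rot [ -0.    0.1 -60.9]
```

View pics/w2.png

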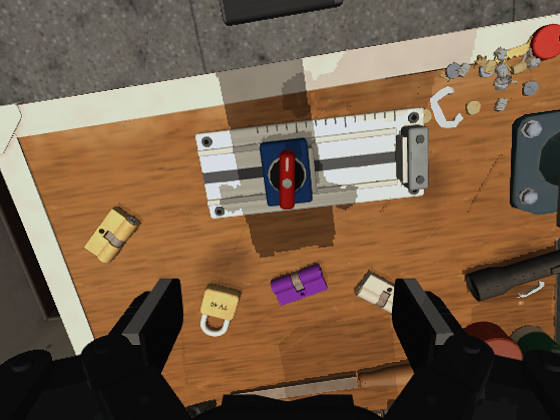

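The jaw is now well back (knob at (287,183), stop at (415,158)), with the bar square to the slide. The silver cylinder is at ≈(378,290).

Emit:
{"api": "step_arm", "payload": {"increments": [[[1, -40, 30, 20, 0, 0, 7], [1, -75, 57, 50, 0, 0, 14], [1, -110, 85, 50, 0, 0, 21], [1, -150, 115, 50, 0, 0, 28], [1, -150, 115, 50, 0, 0, 35], [1, -150, 115, 50, 0, 0, 42], [1, -150, 115, 50, 0, 0, 49], [1, -150, 115, 50, 0, 0, 56], [1, -150, 115, 50, 0, 0, 63], [1, -150, 115, 50, 0, 0, 70]]]}}

```text
t: 7.25
eef_pos: [0.6281, 0.0576, 0.1966]
tool_rot: [-0.0, 0.637, 0.771, -0.0]
contact_force: [0.6, 0.1, 0.4]
gripper_width: 0.999
grasp_force: 0.0
```

Emit:
{"api": "step_arm", "payload": {"increments": [[[1, 0, 0, 0, 0, 0, 7], [1, 0, 0, 0, 0, 0, 14], [1, 0, 0, 0, 0, 0, 21], [1, 0, 0, 0, 0, 0, 28], [1, 0, 0, 0, 0, 0, 35], [1, 0, 0, 0, 0, 0, 42], [1, 0, 0, 0, 0, 0, 49], [1, 0, 0, 0, 0, 0, 49], [1, 0, 0, 0, 0, 0, 49], [1, 0, 0, 0, 0, 0, 49]]]}}

```text
t: 8.08
eef_pos: [0.6283, 0.0577, 0.197]
tool_rot: [-0.0, 0.897, 0.441, -0.0]
contact_force: [0.3, 0.1, 0.0]
gripper_width: 1.002
grasp_force: 0.0
```

```bash
cat >> h.py <<'E'
def sil(w,box=None,h=.017):
    hsv=cv2.cvtColor(w['image'],cv2.COLOR_RGB2HSV).astype(int)
    k=((hsv[...,1]<85)&(hsv[...,2]>90)).astype(np.uint8)
    if box is not None:
        z=np.zeros_like(k);x0,y0,x1,y1=box;z[y0:y1,x0:x1]=k[y0:y1,x0:x1];k=z
    k=cv2.morphologyEx(k,3,np.ones((7,7)))
    c=max(cv2.findContours(k,0,2)[0],key=cv2.contourArea); r=cv2.minAreaRect(c); P=plane(w,cv2.boxPoints(r),h)
    print('rect',np.round(r[0],1),np.round(r[1],1),round(r[2],1),'centre',P.mean(0).round(4))
    for v in (P[1]-P[0],P[2]-P[1]): print('  len',np.linalg.norm(v).round(4),'ang',np.degrees(np.arctan2(v[1],v[0])).round(1))
    return r
E
python3 - <<'E'
from h import *
c=cam('wrist');pickle.dump(c,open('w3.pkl','wb'));save(c,'w3.png')
u=proj(c,[.629,.057,.017])[0];print(u)
b=[int(u[0]-75),int(u[1]-75),int(u[0]+75),int(u[1]+75)]
r=sil(c,b)
C=pickle.load(open('c0.pkl','rb'));w1=pickle.load(open('w1.pkl','rb'))
print(tri(C['top'],[222.2,184.65],c,r[0]),tri(C['scene'],[236.1,200.5],c,r[0]),tri(w1,[453.66,152.14],c,r[0]))
goto([.630,.057,.012],52-90)
# jig from w2: knob and corners
w2=pickle.load(open('w2.pkl','rb'))
X=plane(w2,[[424,109],[423,193],[211,218],[198,133]],.012);print(X.round(4)); d=X[0]-X[3]+X[1]-X[2];print(np.degrees(np.arctan2(d[1],d[0])),X.mean(0))
print('knob',plane(w2,[287,183],.0744),'stop top face edge',plane(w2,[[403,126],[411,188]],.040))
E
```

```text
[288.68622159 184.6582671 ]
rect [290.5 180.5] [65. 35.] 90.0 centre [0.6321 0.0584 0.017 ]
  len 0.0309 ang -37.6
  len 0.0605 ang -126.6
(array([0.63149705, 0.05676833, 0.00668785]), np.float64(0.0007875741762937206)) (array([0.63192436, 0.05800601, 0.0115774 ]), np.float64(2.5247541208411302e-05)) (array([0.63186339, 0.05862738, 0.01191975]), np.float64(0.0010936292382966676))
t 8.13 tcp [0.6283 0.0576 0.1971] q [-0.65  0.5   0.65  1.73 -0.35  1.02 -0.54] shift [  0.6   1.8 185.1] rot [-0.   0.   0.3]
[[ 0.4235  0.1137  0.012 ]
 [ 0.5115  0.1093  0.012 ]
 [ 0.504  -0.1236  0.012 ]
 [ 0.4114 -0.1165  0.012 ]]
87.58131999580954 [ 0.46262569 -0.00426979  0.012     ]
knob [[ 0.46242914 -0.03196114  0.0744    ]] stop top face edge [[0.43314376 0.08372292 0.04      ]
 [0.49510871 0.08822008 0.04      ]]
```

View pics/w3.png

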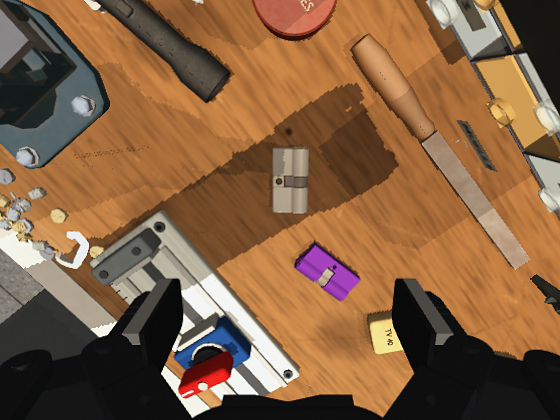

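The wrist view shows the cylinder centred under the tool at (290,180), 65x35 px and aligned with the fingers. There is free space left and right for them.

```bash
python3 - <<'E'
from h import *
goto([.631,.0573,.006],-37.6)
E
```

```text
t 8.13 tcp [0.6283 0.0576 0.1971] q [-0.65  0.5   0.65  1.73 -0.35  1.02 -0.54] shift [  1.4   2.4 191.1] rot [-0.   0.  -0.1]
```

Emit:
{"api": "step_arm", "payload": {"increments": [[[1, 1.4, 2.4, 40, 0, 0, 0], [1, 1.4, 2.4, 80, 0, 0, 0], [1, 1.4, 2.4, 120, 0, 0, 0], [1, 1.4, 2.4, 145, 0, 0, 0], [1, 1.4, 2.4, 165, 0, 0, 0], [1, 1.4, 2.4, 180, 0, 0, 0], [1, 1.4, 2.4, 188, 0, 0, 0], [1, 1.4, 2.4, 191, 0, 0, 0], [1, 1.4, 2.4, 191, 0, 0, 0], [1, 1.4, 2.4, 191, 0, 0, 0]]]}}

```text
t: 8.97
eef_pos: [0.6322, 0.0572, 0.0074]
tool_rot: [0.0, 0.898, 0.44, 0.001]
contact_force: [0.9, -0.8, 0.3]
gripper_width: 0.997
grasp_force: 0.0
```

Emit:
{"api": "step_arm", "payload": {"increments": [[[0, 0, 0, 0, 0, 0, 0], [-1, 0, 0, 0, 0, 0, 0], [-1, 0, 0, 0, 0, 0, 0], [-1, 0, 0, 0, 0, 0, 0], [-1, 0, 0, 0, 0, 0, 0], [-1, 0, 0, 0, 0, 0, 0], [-1, 0, 0, 0, 0, 0, 0], [-1, 0, 0, 0, 0, 0, 0]]], "force": 40}}

```text
t: 9.63
eef_pos: [0.6315, 0.0573, 0.0069]
tool_rot: [-0.0, 0.898, 0.44, 0.0]
contact_force: [-1.5, 1.1, 7.0]
gripper_width: 0.369
grasp_force: 39.7
```

Emit:
{"api": "step_arm", "payload": {"increments": [[[-1, 0, 0, -10, 0, 0, 0], [-1, 0, 0, -25, 0, 0, 0], [-1, 0, 0, -50, 0, 0, 0], [-1, 0, 0, -75, 0, 0, 0], [-1, 0, 0, -100, 0, 0, 0], [-1, 0, 0, -100, 0, 0, 0], [-1, 0, 0, -100, 0, 0, 0]]]}}

```text
t: 10.22
eef_pos: [0.6324, 0.0572, 0.1086]
tool_rot: [0.0, 0.898, 0.44, 0.002]
contact_force: [-0.4, -0.2, -2.4]
gripper_width: 0.367
grasp_force: 40.4
```

```bash
python3 - <<'E'
from h import *
c=cam('wrist');pickle.dump(c,open('w4.pkl','wb'))
p,R,o=tool();print(np.degrees(np.arctan2(R[1,1],R[0,1])),o['gripper_width'])
sil(c,(220,100,370,300),p[2]+.01)
goto([.4665,.042,.11],-2.4)
E
```

```text
-37.80954090860168 0.3711899312960627
rect [287. 258.] [ 82. 126.] 90.0 centre [0.6418 0.07   0.1169]
  len 0.0491 ang -37.9
  len 0.0365 ang -124.9
t 10.27 tcp [0.6312 0.0574 0.1069] q [-0.6   0.61  0.58  1.79 -0.43  0.86 -0.48] shift [-113.1 -120.6   -3.2] rot [  0.   -0.  -35.4]
```

Emit:
{"api": "step_arm", "payload": {"increments": [[[-1, -20, -22, -3, 0, 0, -7], [-1, -40, -43, -3, 0, 0, -14], [-1, -60, -64, -3, 0, 0, -21], [-1, -80, -86, -3, 0, 0, -28], [-1, -97, -104, -3, 0, 0, -35.4], [-1, -113, -120.5, -3, 0, 0, -35.4], [-1, -113, -120.5, -3, 0, 0, -35.4], [-1, -113, -120.5, -3, 0, 0, -35.4], [-1, -113, -120.5, -3, 0, 0, -35.4], [-1, -113, -120.5, -3, 0, 0, -35.4]]]}}

```text
t: 11.1
eef_pos: [0.4676, 0.042, 0.1091]
tool_rot: [0.0, 0.722, 0.692, 0.0]
contact_force: [-0.6, -0.6, -2.5]
gripper_width: 0.368
grasp_force: 40.6
```

```bash
python3 - <<'E'
from h import *
c=cam('wrist');t=cam('top');s=cam('scene');pickle.dump((c,t,s),open('w5.pkl','wb'))
im=np.zeros((600,800,3),np.uint8)
im[:420,:560]=c['image'][:,:,::-1]
a=cv2.resize(s['image'][190:310,150:290,::-1],None,fx=1.7,fy=1.7);im[:a.shape[0],560:560+a.shape[1]]=a
cv2.imwrite('pics/w5.png',im)
goto([.4665,.042,.0185],-2.4)
E
```

```text
t 11.25 tcp [0.4674 0.0419 0.1091] q [-0.61  0.34  0.47  2.17 -0.24  0.68 -0.02] shift [ 0.1 -0.9 90.6] rot [ 0.  0. -0.]
```

View pics/w5.png

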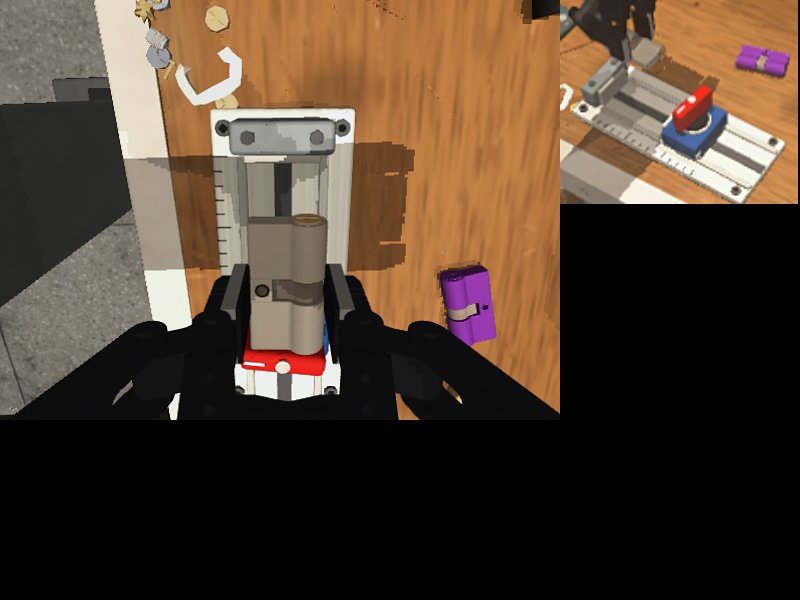

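The cylinder is held and aligned with the bed, spanning rows 217–351. The stop is at (283,135) and the jaw is behind at the bottom.

```bash
python3 - <<'E'
from h import *
c,t,s=pickle.load(open('w5.pkl','rb'))
P=plane(c,[[249,217],[327,215],[250,351],[323,353]],.1196);print('cyl',P.round(4),P.mean(0))
print('plate far corners',plane(c,[[211,111],[355,109]],.012).round(4))
print('stop top',plane(c,[[231,154],[335,153]],.040).round(4))
print('lips at mid', plane(c,[[240,230],[331,230],[243,170],[326,170]],.016).round(4))
E
```

```text
cyl [[0.455  0.0774 0.1196]
 [0.4849 0.0769 0.1196]
 [0.4508 0.0157 0.1196]
 [0.4825 0.0133 0.1196]] [0.46829601 0.04583318 0.1196    ]
plate far corners [[0.4228 0.1127 0.012 ]
 [0.5141 0.11   0.012 ]]
stop top [[0.4375 0.0893 0.04  ]
 [0.4979 0.0873 0.04  ]]
lips at mid [[0.4351 0.0327 0.016 ]
 [0.498  0.03   0.016 ]
 [0.4405 0.0747 0.016 ]
 [0.495  0.0723 0.016 ]]
```

Emit:
{"api": "step_arm", "payload": {"increments": [[[-1, -2, -1.5, 30, 0, 0, 0], [-1, -2, -1.5, 50, 0, 0, 0], [-1, -2, -1.5, 65, 0, 0, 0], [-1, -2, -1.5, 75, 0, 0, 0], [-1, -2, -1.5, 82, 0, 0, 0], [-1, -2, -1.5, 86, 0, 0, 0], [-1, -2, -1.5, 89, 0, 0, 0], [-1, -2, -1.5, 90, 0, 0, 0], [-1, -2, -1.5, 90, 0, 0, 0], [-1, -2, -1.5, 90, 0, 0, 0]]]}}

```text
t: 12.08
eef_pos: [0.4656, 0.04, 0.0198]
tool_rot: [0.0, 0.722, 0.692, 0.0]
contact_force: [-0.8, -0.6, -2.6]
gripper_width: 0.371
grasp_force: 40.6
```

Still carrying its weight (−2.6 N), so lower another millimetre, open and rise.

Emit:
{"api": "step_arm", "payload": {"increments": [[[-1, 0, 0, 1, 0, 0, 0], [-1, 0, 0, 1, 0, 0, 0], [-1, 0, 0, 1, 0, 0, 0]]]}}

```text
t: 12.33
eef_pos: [0.4657, 0.04, 0.0188]
tool_rot: [0.0, 0.722, 0.692, 0.001]
contact_force: [0.0, 0.5, 5.8]
gripper_width: 0.369
grasp_force: 41.3
```

Emit:
{"api": "step_arm", "payload": {"increments": [[[-0.1, 0, 0, 0, 0, 0, 0], [0, 0, 0, 0, 0, 0, 0], [0.3, 0, 0, 0, 0, 0, 0], [0.3, 0, 0, 0, 0, 0, 0], [0.3, 0, 0, 0, 0, 0, 0], [0.3, 0, 0, -30, 0, 0, 0], [0.3, 0, 0, -70, 0, 0, 0], [1, 0, 0, -110, 0, 0, 0], [1, 0, 0, -150, 0, 0, 0], [1, 0, 0, -150, 0, 0, 0]]]}}

```text
t: 13.17
eef_pos: [0.4694, 0.0401, 0.1747]
tool_rot: [0.002, 0.722, 0.692, 0.005]
contact_force: [1.3, 0.2, -0.1]
gripper_width: 0.996
grasp_force: 0.0
```

```bash
python3 - <<'E'
from h import *
c=cam('wrist');pickle.dump(c,open('w6.pkl','wb'));save(c,'w6.png')
goto([.464,-.034,.17],81)
E
```

```text
t 13.22 tcp [0.4679 0.0405 0.1719] q [-0.68  0.23  0.54  2.13 -0.16  0.82 -0.09] shift [-74.6  -0.7   1.6] rot [  0.5   0.1 -83.4]
```

View pics/w6.png

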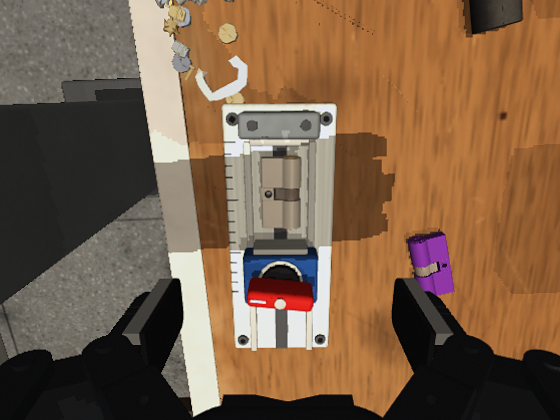

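The cylinder lies flat and straight in the bed at (281,192), between stop and jaw. The knob is at (280,295).

Emit:
{"api": "step_arm", "payload": {"increments": [[[1, -15, 0, 0, 0, 0, -7], [1, -30, 0, 0, 0, 0, -14], [1, -45, 0, 0, 0, 0, -21], [1, -60, 0, 0, 0, 0, -28], [1, -74, -2, 0, 0, 0, -35], [1, -74, -2, 0, 0, 0, -42], [1, -74, -2, 0, 0, 0, -49], [1, -74, -2, 0, 0, 0, -56], [1, -74, -2, 0, 0, 0, -63], [1, -74, -2, 0, 0, 0, -70]]]}}

```text
t: 14.05
eef_pos: [0.4591, -0.034, 0.1671]
tool_rot: [-0.001, 0.191, 0.981, -0.0]
contact_force: [-0.1, 0.6, 0.5]
gripper_width: 0.999
grasp_force: 0.0
```

Emit:
{"api": "step_arm", "payload": {"increments": [[[1, 0, 0, 0, 0, 0, -7], [1, 0, 0, 0, 0, 0, -13.4], [1, 0, 0, 0, 0, 0, -13.4], [1, 0, 0, 0, 0, 0, -13.4], [1, 0, 0, 0, 0, 0, -13.4]]]}}

```text
t: 14.47
eef_pos: [0.4596, -0.0341, 0.1677]
tool_rot: [-0.001, 0.08, 0.997, -0.0]
contact_force: [0.1, 0.0, 0.1]
gripper_width: 1.0
grasp_force: 0.0
```

```bash
python3 - <<'E'
from h import *
goto([.4638,-.0337,.048],81)
E
```

```text
t 14.47 tcp [ 0.4596 -0.0341  0.1677] q [-0.34  0.21  0.32  2.13 -0.09  0.82  1.44] shift [ -4.2   1.1 119.7] rot [-0.  -0.1 -0.2]
```

Emit:
{"api": "step_arm", "payload": {"increments": [[[1, -4.2, 1, 40, 0, 0, 0], [1, -4.2, 1, 70, 0, 0, 0], [1, -4.2, 1, 90, 0, 0, 0], [1, -4.2, 1, 105, 0, 0, 0], [1, -4.2, 1, 115, 0, 0, 0], [1, -4.2, 1, 119, 0, 0, 0], [1, -4.2, 1, 119, 0, 0, 0], [1, -4.2, 1, 119, 0, 0, 0]]]}}

```text
t: 15.13
eef_pos: [0.4648, -0.0337, 0.0498]
tool_rot: [0.0, 0.079, 0.997, 0.0]
contact_force: [0.3, 0.3, 0.7]
gripper_width: 1.003
grasp_force: 0.0
```

Emit:
{"api": "step_arm", "payload": {"increments": [[[0, 0, 0, 0, 0, 0, 0], [-1, 0, 0, 0, 0, 0, 0], [-1, 0, 0, 0, 0, 0, 0], [-1, 0, 0, 0, 0, 0, 0], [-1, 0, 0, 0, 0, 0, 0], [-1, 0, 0, 0, 0, 0, 0], [-1, 0, 0, 0, 0, 0, 0], [-1, 0, 0, 0, 0, 0, 0]]], "force": 60}}

```text
t: 15.8
eef_pos: [0.4645, -0.0336, 0.0496]
tool_rot: [0.0, 0.079, 0.997, 0.0]
contact_force: [-0.8, 0.5, 4.8]
gripper_width: 0.151
grasp_force: 59.5
```

```bash
python3 - <<'E'
from h import *
p,R,o=tool();y=np.degrees(np.arctan2(R[1,1],R[0,1]))
d=np.array([np.cos(np.radians(87.6)),np.sin(np.radians(87.6)),0]);print(y,o['contact_force'])
goto(p+.02*d,y)
E
```

```text
80.97513933975833 [-0.8105041   0.53664447  4.80240329]
t 15.80 tcp [ 0.4645 -0.0336  0.0496] q [-0.27  0.43  0.25  2.2  -0.21  0.53  1.55] shift [ 2.3 19.9  0. ] rot [ 0.  0. -0.]
```

Emit:
{"api": "step_arm", "payload": {"increments": [[[-1, 0.5, 4, 0, 0, 0, 0], [-1, 0.9, 8, 0, 0, 0, 0], [-1, 1.4, 12, 0, 0, 0, 0], [-1, 1.9, 16, 0, 0, 0, 0], [-1, 2.3, 20, 0, 0, 0, 0], [-1, 2.5, 22, 0, 0, 0, 0], [-1, 2.5, 22, 0, 0, 0, 0], [-1, 2.5, 22, 0, 0, 0, 0]]]}}

```text
t: 16.47
eef_pos: [0.4654, -0.0113, 0.0496]
tool_rot: [-0.0, 0.079, 0.997, 0.0]
contact_force: [-1.8, -0.0, 6.6]
gripper_width: 0.152
grasp_force: 59.7
```

Emit:
{"api": "step_arm", "payload": {"increments": [[[-1, 0.1, 1, 0, 0, 0, 0], [-1, 0.2, 2, 0, 0, 0, 0], [-1, 0.35, 3, 0, 0, 0, 0], [-1, 0.35, 3, 0, 0, 0, 0], [-1, 0.35, 3, 0, 0, 0, 0]]]}}

```text
t: 16.88
eef_pos: [0.4655, -0.0088, 0.0496]
tool_rot: [0.0, 0.079, 0.997, -0.0]
contact_force: [-1.4, -2.8, 6.8]
gripper_width: 0.15
grasp_force: 59.7
```

Emit:
{"api": "step_arm", "payload": {"increments": [[[-1, 0.1, 1, 0, 0, 0, 0], [-1, 0.2, 2, 0, 0, 0, 0], [-1, 0.35, 3, 0, 0, 0, 0], [-1, 0.35, 3, 0, 0, 0, 0], [-1, 0.35, 3, 0, 0, 0, 0]]]}}

```text
t: 17.3
eef_pos: [0.4655, -0.0073, 0.0496]
tool_rot: [0.0, 0.079, 0.997, -0.001]
contact_force: [-1.9, -7.7, 6.9]
gripper_width: 0.149
grasp_force: 59.8
```

Emit:
{"api": "step_arm", "payload": {"increments": [[[-1, 0.1, 1, 0, 0, 0, 0], [-1, 0.2, 2, 0, 0, 0, 0], [-1, 0.2, 2, 0, 0, 0, 0], [-1, 0.2, 2, 0, 0, 0, 0]]]}}

```text
t: 17.63
eef_pos: [0.4655, -0.0072, 0.0496]
tool_rot: [0.0, 0.08, 0.997, -0.002]
contact_force: [-2.1, -13.1, 7.1]
gripper_width: 0.152
grasp_force: 60.0
```

Emit:
{"api": "step_arm", "payload": {"increments": [[[-1, 0, 0, 0, 0, 0, 7], [-1, 0, 0, 0, 0, 0, 14], [-1, 0, 0, 0, 0, 0, 21], [-1, 0, 0, 0, 0, 0, 28], [-1, 0, 0, 0, 0, 0, 35], [-1, 0, 0, 0, 0, 0, 42], [-1, 0, 0, 0, 0, 0, 49], [-1, 0, 0, 0, 0, 0, 56], [-1, 0, 0, 0, 0, 0, 63], [-1, 0, 0, 0, 0, 0, 70]]]}}

```text
t: 18.47
eef_pos: [0.4635, -0.0094, 0.0497]
tool_rot: [0.001, 0.64, 0.768, -0.003]
contact_force: [-9.2, -17.9, 18.6]
gripper_width: 0.146
grasp_force: 61.5
```

Emit:
{"api": "step_arm", "payload": {"increments": [[[-1, 0, 0, 0, 0, 0, 3], [-1, 0, 0, 0, 0, 0, 5], [-1, 0, 0, 0, 0, 0, 5], [-1, 0, 0, 0, 0, 0, 5], [-1, 0, 0, 0, 0, 0, 5]]]}}

```text
t: 18.88
eef_pos: [0.4633, -0.0094, 0.0497]
tool_rot: [0.001, 0.671, 0.741, -0.003]
contact_force: [-9.4, -17.9, 19.1]
gripper_width: 0.147
grasp_force: 61.8
```

```bash
python3 - <<'E'
from h import *
p,R,o=tool();print(np.degrees(np.arctan2(R[1,1],R[0,1])),o['contact_force'],o['torque'],p)
E
```

```text
5.658214246708548 [ -9.41893324 -17.91447834  19.10666581] [-3.91934624  2.07365884  0.04810138] [ 0.46325462 -0.00943073  0.0497263 ]
```

Emit:
{"api": "step_arm", "payload": {"increments": [[[-0.4, 0, 0, 0, 0, 0, 0], [0, 0, 0, 0, 0, 0, 0], [1, 0, 0, 0, 0, 0, 0], [1, 0, 0, 0, 0, 0, 0], [1, 0, 0, 0, 0, 0, 0], [1, 0, 0, -40, 0, 0, 0], [1, 0, 0, -80, 0, 0, 0], [1, 0, 0, -120, 0, 0, 0], [1, 0, 0, -150, 0, 0, 0], [1, 0, 0, -150, 0, 0, 0]]]}}

```text
t: 19.72
eef_pos: [0.4693, -0.0033, 0.2044]
tool_rot: [0.002, 0.669, 0.743, 0.004]
contact_force: [0.7, 0.6, 0.9]
gripper_width: 0.998
grasp_force: 0.0
```

```bash
python3 - <<'E'
from h import *
print(bot.get_obs()['eef_pos'])
c=cam('wrist');t=cam('top');s=cam('scene');pickle.dump((c,t,s),open('w7.pkl','wb'))
a=cv2.resize(c['image'][50:290,180:380,::-1],None,fx=2.5,fy=2.5,interpolation=2)
b=cv2.resize(s['image'][190:310,150:270,::-1],None,fx=2.5,fy=2.5,interpolation=2)
im=np.zeros((600,800,3),np.uint8);im[:600,:500]=a;im[:300,500:]=b;cv2.imwrite('pics/w7.png',im)
hsv=cv2.cvtColor(c['image'],cv2.COLOR_RGB2HSV).astype(int)
k=(((hsv[...,0]<6)|(hsv[...,0]>174))&(hsv[...,1]>150)).astype(np.uint8);k[:, :200]=0;k[:,380:]=0
cc=max(cv2.findContours(k,0,2)[0],key=cv2.contourArea);r=cv2.minAreaRect(cc);P=plane(c,cv2.boxPoints(r),.0744)
print(r,P.mean(0))
for v in (P[1]-P[0],P[2]-P[1]): print('  len',np.linalg.norm(v).round(4),'ang',np.degrees(np.arctan2(v[1],v[0])).round(1))
E
```

```text
[ 0.46927117 -0.00328164  0.20436436]
((277.0, 198.0), (66.0, 18.0), 90.0) [ 0.46311455 -0.0027136   0.0744    ]
  len 0.0136 ang 5.9
  len 0.0535 ang -84.1
```

View pics/w7.png

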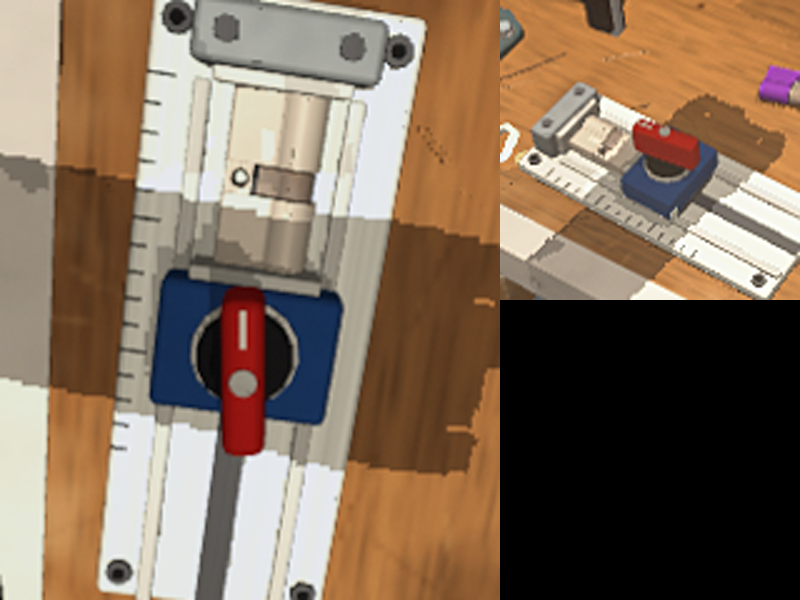

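The picture shows the bar along the slide and the cylinder straight between jaw and stop, with no visible gap. The bar angle works out at ≈1.43 rad (tight). I'll check the gap numerically before handing in.

```bash
python3 - <<'E'
from h import *
c,t,s=pickle.load(open('w7.pkl','rb'))
f=lambda u,v,z:plane(c,[[u/2.5+180,v/2.5+50]],z)[0]
d=f(243,383,.0744);j=d+.028*np.array([.042,.999,0])
print('knob dot',d,'jaw_face',j,'cam slot',f(284,183,.029),'cyl far end',f(280,89,.029),f(235,85,.029),f(328,96,.029))
print('stop steel far/near edge',f(284,70,.036),f(284,90,.036))
print('jaw steel front top edge',f(257,267,.036), 'back',f(257,285,.036))
E
```

```text
knob dot [ 0.46359567 -0.00613365  0.0744    ] jaw_face [0.46477167 0.02183835 0.0744    ] cam slot [0.47126059 0.05238455 0.029     ] cyl far end [0.46664498 0.08231422 0.029     ] [0.45175227 0.0820106  0.029     ] [0.4826939  0.08178378 0.029     ]
stop steel far/near edge [0.46716258 0.08804161 0.036     ] [0.46782446 0.08201521 0.036     ]
jaw steel front top edge [0.46487521 0.02406482 0.036     ] back [0.46549741 0.01786958 0.036     ]
```

```bash
python3 -c "
from station import bot
print(bot.get_obs()['joint_vel'].round(3)); print(bot.hand_in())"
```

```text
[ 0.015  0.03  -0.013  0.02  -0.002 -0.001  0.   ]
the job is handed in; nothing more can be done
None
```

I handed the job in: the silver cylinder lies flat and lengthwise in the bed, snug between jaw and stop (measured gap about 60 mm), and the knob is tight at about 1.43 rad; the hand-in call gave no verdict.

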